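Pack out a loose row of coin slabs and hold it tight under the spring follower

TASK

The row of clear coin slabs in the wooden tray is loose, and the follower's locking screw only travels a short slot. Fill the gap between the row and the follower's spring pad with upright grey spacers from the stand, one after another, each seated on the tray floor, using no more than it takes for the follower to press its spring pad about half-way in against them. Finish while still holding the follower pushed up by its tab like that, so that I can tighten the screw; leave spare spacers in the stand, keep the coin slabs in their row and do not knock the other things about.

Things in the scene. Friction and masses are not known exactly. Their poses are not given: they have to be found in the camera images.
- tray: long narrow wooden tray fixed to the desk. Origin on its underside below the channel's centre line; x runs along the row, from the follower towards the end stop; z up. It reaches from x = -112 to +88 mm and y = -36.5 to +36.5 mm; the floor (top face) is at z = 6 mm; two side rails 6.5 mm thick leave a 60 mm wide channel and their tops are at z = 26 mm. Its frame carries the follower at the -x end
- end_stop: black upright plate clipped across the tray's rails, fixed, 6 mm thick, 62 mm high above the tray floor; where along the tray differs from start to start. Origin on the tray floor in the middle of its thickness, so that its face towards the row is 3 mm from the origin on the -x side; axes as the tray's
- follower (a joint): travel in m of the aluminium follower along the tray's +x, towards the row: 0 fully back, 0.024 is the hard end of the locking screw's slot. It starts fully back; it slides with about 1 N of friction and stays where it is left
- follower_tab (a point): middle of the gripping part of the follower's upright pull tab, 12 mm thick along the tray's x, 26 mm wide along y, with a ridged top at z = 114 mm above the desk; this point is 102 mm above the desk, and the tab is free on both sides and stands above the slabs and spacers (tops at 76 mm) down to z = 76 mm. Nothing but the spring pad lies between it and the row; moves with the follower
- pad (a joint): how far in m the spring pad on the follower's front is pushed in: 0 out, 0.008 fully in (hard). Spring of 1000 N per m without preload, so half-way in is 4 mm and about 4 N
- pad_face (a point): centre of the pad's front face (52 mm wide, from z = 10 to 66 mm), 41 mm above the desk; x points to the row. With the pad out and the follower fully back it lies 26 mm in +x from the follower tab point, at x = -40 mm in the tray's frame; moves with pad and follower
- stand: block of light wood, 100 x 78 x 24 mm, fixed to the desk, with three slots across it at x = -30, 0 and +30 mm, each 18 mm deep, in which the spacers stand. Origin under its centre, x across the slots, z up; the stand may be on either side of the tray
- spacer_1_center (a point): one of three equal plain grey plastic spacer plates, 10 mm thick (x), 54 mm wide (y), 70 mm high, about 40 g, standing on edge in the stand with the upper 52 mm free. Point at its centre, 35 mm above its lower edge (41 mm above the desk, both in the stand and on the tray floor); can be gripped across its 54 mm width, above the rails
- spacer_2_center (a point): one of three equal plain grey plastic spacer plates, 10 mm thick (x), 54 mm wide (y), 70 mm high, about 40 g, standing on edge in the stand with the upper 52 mm free. Point at its centre, 35 mm above its lower edge (41 mm above the desk, both in the stand and on the tray floor); can be gripped across its 54 mm width, above the rails
- spacer_3_center (a point): one of three equal plain grey plastic spacer plates, 10 mm thick (x), 54 mm wide (y), 70 mm high, about 40 g, standing on edge in the stand with the upper 52 mm free. Point at its centre, 35 mm above its lower edge (41 mm above the desk, both in the stand and on the tray floor); can be gripped across its 54 mm width, above the rails
- slab_1_center (a point): one of four clear plastic coin slabs, 9 x 54 x 70 mm, white inside with a metal disc (coin) and a coloured strip near the top; they stand on edge one behind another in the tray as a loose row in front of the end stop, about 0.5 mm apart (number 1 stands next to the end stop). Point at its centre, 35 mm above its lower edge; x along the 9 mm thickness, z up
- slab_2_center (a point): one of four clear plastic coin slabs, 9 x 54 x 70 mm, white inside with a metal disc (coin) and a coloured strip near the top; they stand on edge one behind another in the tray as a loose row in front of the end stop, about 0.5 mm apart (number 2). Point at its centre, 35 mm above its lower edge; x along the 9 mm thickness, z up
- slab_3_center (a point): one of four clear plastic coin slabs, 9 x 54 x 70 mm, white inside with a metal disc (coin) and a coloured strip near the top; they stand on edge one behind another in the tray as a loose row in front of the end stop, about 0.5 mm apart (number 3). Point at its centre, 35 mm above its lower edge; x along the 9 mm thickness, z up
- slab_4_center (a point): one of four clear plastic coin slabs, 9 x 54 x 70 mm, white inside with a metal disc (coin) and a coloured strip near the top; they stand on edge one behind another in the tray as a loose row in front of the end stop, about 0.5 mm apart (number 4 is the nearest to the follower). Point at its centre, 35 mm above its lower edge; x along the 9 mm thickness, z up
- tin: small red hinged tin, 62 x 94 x 25 mm, loose; bystander near the tray. Origin under its centre
- rubber_blower: black rubber blower bulb, 53 mm across, 107 mm high, standing loose behind the tray; bystander. Origin under its centre
- dust_brush: wooden dust brush, 15 x 146 x 14 mm, loose; bystander. Origin under its centre
- flips_2: stack of white card coin holders, 52 x 53 x 9 mm, loose; bystander. Origin under its centre
- coin_capsule: clear round coin capsule, 40 mm across, 7 mm high, loose; bystander. Origin under its centre
- laptop: open black laptop left of the work, fixed; its screen stands up to about 0.29 m above the desk, between the arm's start and the tray: swing over it. Origin under its base, on a paper block 50 mm above the desk
- desk_lamp: desk lamp behind the work; its arms are swung back and its head hangs behind and above the tray, 0.6 m and more above the desk: lift things no higher than needed. Origin near its foot, on the desk

How it is judged:
By the outcome, as a careful person would: the job done as asked, in the order asked, and still so for the second after the job is handed in, while the arm keeps its last pose, push and grip.
It also fails if it takes over 72 s, if anything falls off the work surface, if the arm or the gripper's body presses on something with over 40 N, if the wrist force passes 120 N, or if a joint passes its speed limit or range.

ROBOT

A 7-joint arm with a two-finger parallel gripper is mounted at the origin on a cart in front of the work surface, level with it; the furniture and walls round the work are solid. World frame = base frame: x ahead of the robot, y to its left, z up, the work surface at z = 0. Lengths are in m, angles in rad, forces in N, time in s.
With the tool pointing down it reaches from about 0.4 to 0.875 m from the base axis. Payload 19.3 kg.
Tool frame: the origin (TCP) lies at the very end of the fingers, on their centre line; the grasp point (between the pads) lies 19 mm behind it; z points along the fingers, x is the direction in which the jaws open and shut, and the axes are right-handed (so a half turn about z gives the same grasp; the last joint's range is limited). The gripper opens to 85 mm and grips with 20 to 120 N. Pads are 22 mm wide; open, the fingers measure 114 mm over their backs; the gripper's body (76 mm by 85 mm) begins 54 mm behind the grasp point. The pads swing forward as they close: fully open they stand 13 mm farther back than shut.
Start: joints at [-1.411, 0.521, -0.036, 1.599, 0.021, 1.021, -0.113], TCP at [0.142, 0.609, 0.231] pointing down, gripper open.
Joint ranges: [-2.91, 2.91], [-0.3, 2.13], [-1.5, 1.42], [0.17, 2.43], [-1.26, 4.41], [0.16, 1.93], [-2.52, 2.52]. Speed limits (rad/s): [1.89, 1.89, 2.39, 2.39, 3.01, 3.01, 3.01].

INTERFACE

Orientations are given as [roll, pitch, yaw] about the fixed x, y, z axes, in that order (R = Rz(yaw) Ry(pitch) Rx(roll)).
In Python, from workcell import observe, eyes, job_done gives the robot as it stands. The module is installed in compiled form; this text tells all that it offers.
- The arm moves only by the shell command python3 -m pendant 'ROWS' [FORCE]. ROWS is JSON, a list of rows, each an object of numbers: "dx", "dy", "dz": the shift along the tool's x, y, z in mm; "ax", "ay", "az": the turn, a rotation vector about the tool's x, y, z in degrees; "claw": the finger opening in mm, from 0 to 85.4. A call has 1 to 10 rows; each row is the pose to reach, as a shift and turn from the pose commanded when the call began, along the tool's axes at that moment; what a row does not reach only later rows make up. A row lasts 1/12 s, in which the tool goes at most 41.7 mm and 7.16 degrees, less where a joint would pass 70% of its speed; a pose out of reach is approached as far as the arm can. A call with a gripper value outside its range is refused whole. The fingers move at their own pace and stop on an object; FORCE is the grip in N (left out, the last holds). Time passes only in rows, so rows that repeat a pose let the fingers close. It gives the time, the measured TCP pose, the force and the opening at its end, in the units of the state.
- observe(): the state, without advancing time (a new reading comes with each control period).
- eyes.grab_frame(name): name is "side" or "top"; returns a dict with "image" (480x640x3 uint8, blue, green, red), "fovy" (degrees; the focal length in pixels is half the picture's height over the tangent of half this angle, whatever the lens; pixels are square), "cx", "cy" (the principal point, pixels), "view" (4x4, takes a point from world to camera coordinates). Camera axes: x right, y up, looking along -z (the intrinsics and any distortion apply to the point x, -y, -z); pixel columns grow to the right and rows downward; lengths in m; the calibration is good to about 2 mm. A picture is of the moment at which its call begins. There is no depth.
- job_done(): hands the job in, once; it reports no verdict.
The state is a dict: "clock": time; "qpos": joint angles; "qd": joint speeds; "joint_efforts": joint torques, N m; "position": TCP position; "tool_rot": TCP orientation; "force": force on the tool from outside, world axes, zero at the start; "moment": the same for the moment, N m; "grip_width": finger opening in m.
Only numpy, scipy, OpenCV 4.12 (cv2) and the standard library are available. Lean on these libraries where they do the work, as an engineer would, in place of code of your own. Each camera call takes 0.05 s, during which the arm holds its last target.

## Working session

There is one attempt and no reset: what is moved stays moved. The work goes in short steps, Python scripts to look and compute and a shell command to move; the robot and the scene stay as the last step left them, time stands still between calls to the robot, and variables do not carry over. Pictures are saved under pics/ and viewed, and the job is handed in when it is done.

```bash
mkdir -p pics
python3 - <<'E'
from workcell import observe, eyes
import cv2,numpy as np
print(observe())
for n in("side","top"):
    f=eyes.grab_frame(n); cv2.imwrite(f"pics/{n}0.png",f["image"]); print(n,f["fovy"],f["cx"],f["cy"],np.round(f["view"],4).tolist(),[k for k in f])
E
```

```text
{'clock': 0.0, 'qpos': array([-1.41123555,  0.52200562, -0.03633401,  1.59997567,  0.02119289,
        1.02108946, -0.11277521]), 'qd': array([ 0.00030384, -0.0006707 ,  0.00090677,  0.00047532,  0.00018471,
        0.00089058, -0.00026148]), 'joint_efforts': array([ 2.64648290e-03, -9.27086449e+01,  1.98156461e+00, -3.69929123e+01,
        1.80729985e-02,  8.22419330e-03, -1.10680890e-05]), 'position': array([0.14229637, 0.60825793, 0.23074246]), 'tool_rot': array([3.14152504e+00, 1.09132867e-03, 1.34105177e+00]), 'force': array([0.41134729, 0.20268515, 0.45448852]), 'moment': array([0.01010377, 0.08454288, 0.00026918]), 'grip_width': 0.0854392014173239}
side 50.456644373814854 314.86920664515446 241.3295224282171 [[0.9055, -0.4243, -0.0108, -0.4761], [0.2747, 0.5664, 0.777, -0.2211], [-0.3236, -0.7065, 0.6294, -0.9992], [0.0, 0.0, 0.0, 1.0]] ['image', 'fovy', 'cx', 'cy', 'view']
top 48.05377979289398 327.5350474686334 241.99691365198998 [[0.009, -0.9999, 0.0142, -0.0007], [0.994, 0.0105, 0.1093, -0.5676], [-0.1094, 0.0131, 0.9939, -1.3067], [0.0, 0.0, 0.0, 1.0]] ['image', 'fovy', 'cx', 'cy', 'view']
```

View pics/side0.png

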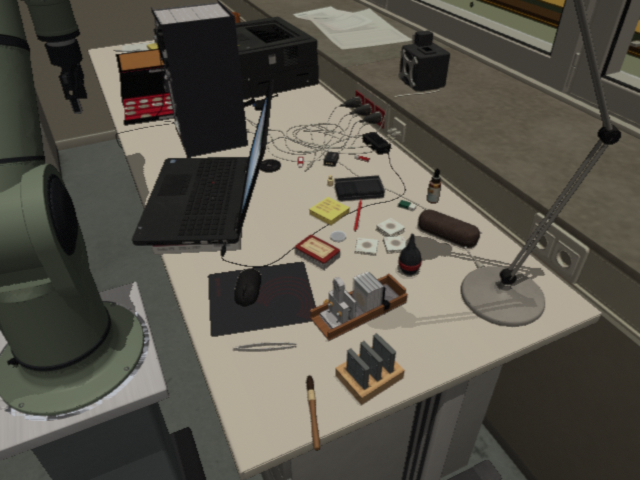

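View pics/top0.png

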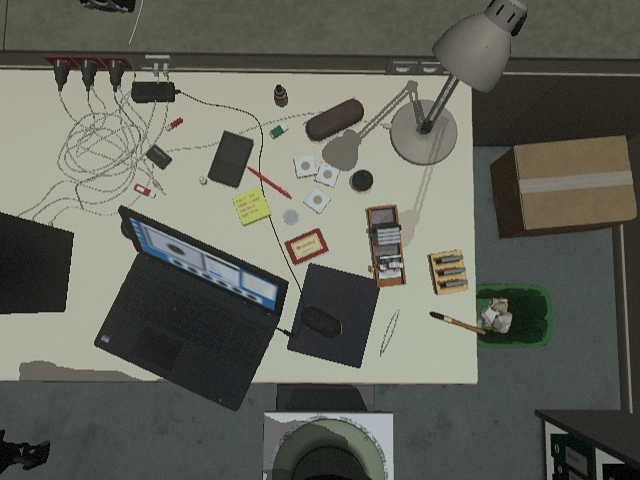

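The side view shows the tray near (358,303) and the stand near (370,370). In the top view the tray is at (385,245), follower end towards the robot, and the stand at (449,272). I'll zoom in on both.

Run:
```python
import cv2
a=cv2.imread("pics/top0.png")[195:305,350:480]; cv2.imwrite("pics/top0z.png",cv2.resize(a,None,fx=5.4,fy=5.4,interpolation=cv2.INTER_CUBIC)[:600])
a=cv2.imread("pics/side0.png")[260:405,295:425]; cv2.imwrite("pics/side0z.png",cv2.resize(a,None,fx=4.1,fy=4.1,interpolation=cv2.INTER_CUBIC)[:600])
```

```text
(no output)
```

View pics/top0z.png

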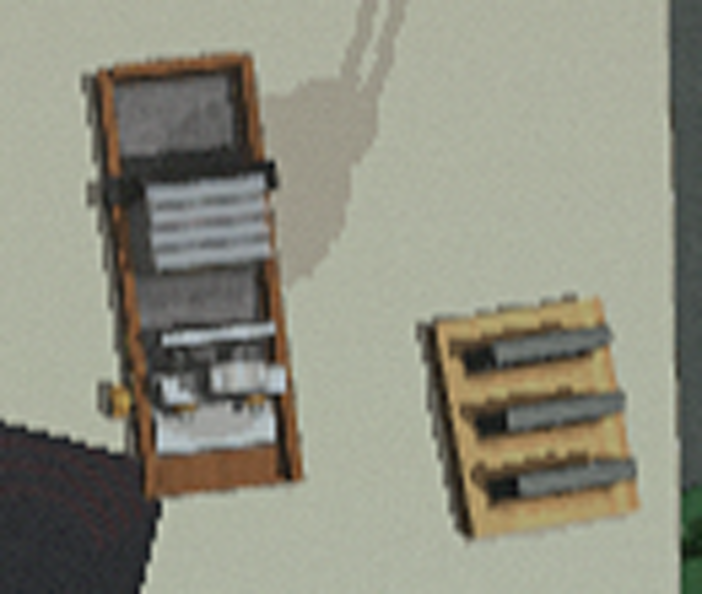

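View pics/side0z.png

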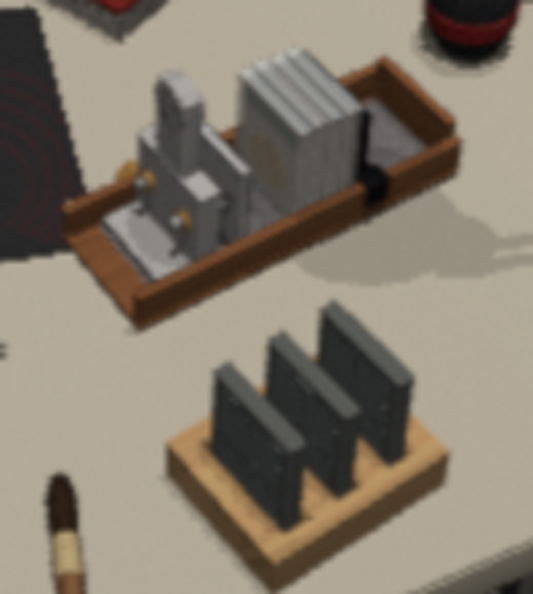

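```bash
cat > h.py <<'E'
import numpy as np,cv2
from workcell import observe, eyes
from scipy.optimize import least_squares
class Cam:
    def __init__(s,n,f=None):
        f=f or eyes.grab_frame(n); s.im=f["image"]; s.V=np.array(f["view"]); s.cx,s.cy=f["cx"],f["cy"]; s.f=240/np.tan(np.radians(f["fovy"])/2)
        s.R=s.V[:3,:3]; s.c=-s.R.T@s.V[:3,3]
    def ray(s,p):
        d=s.R.T@np.array([(p[0]-s.cx)/s.f,-(p[1]-s.cy)/s.f,-1]); return d
    def onz(s,p,z): d=s.ray(p); return s.c+d*(z-s.c[2])/d[2]
    def proj(s,X):
        q=s.R@np.asarray(X)+s.V[:3,3]; return np.array([s.cx+s.f*q[0]/-q[2],s.cy-s.f*q[1]/-q[2]])
def fitrect(pts,model):
    """rigid 2D fit model->pts"""
    P=np.array(pts)[:,:2];M=np.array(model,float);pc,mc=P.mean(0),M.mean(0)
    A=(M-mc);B=(P-pc);th=np.arctan2((A[:,0]*B[:,1]-A[:,1]*B[:,0]).sum(),(A*B).sum())
    R=np.array([[np.cos(th),-np.sin(th)],[np.sin(th),np.cos(th)]])
    t=pc-R@mc; return t,th,np.linalg.norm(M@R.T+t-P,axis=1)
E
python3 - <<'E'
from h import *
np.set_printoptions(precision=4,suppress=True)
T=Cam("top");S=Cam("side")
print(T.c,S.c)
tz=lambda x,y:(350+(x+.5)/5.4-.5,195+(y+.5)/5.4-.5)
sz=lambda x,y:(295+(x+.5)/4.1-.5,260+(y+.5)/4.1-.5)
M=[(.088,.0365),(.088,-.0365),(-.112,-.0365),(-.112,.0365)]
for nm,c,pp,M_,z in [
 ("tray T",T,[tz(*p) for p in((97,70),(248,55),(300,480),(148,497))],M,.026),
 ("tray S",S,[sz(*p) for p in((382,60),(458,140),(137,296),(64,208))],M,.026),
 ("stand T",T,[tz(*p) for p in((437,322),(602,300),(638,510),(472,538))],[(.05,.039),(.05,-.039),(-.05,-.039),(-.05,.039)],.024),
 ("stand S",S,[sz(*p) for p in((448,452),(272,562),(168,445))],[(.05,-.039),(-.05,-.039),(-.05,.039)],.024)]:
    t,th,e=fitrect([c.onz(p,z) for p in pp],M_); print(nm,t,np.degrees(th),e*1e3)
E
```

```text
[0.4212 0.0224 1.3607] [ 0.1685 -0.7827  0.7956]
tray T [ 0.5733 -0.1406] 6.703608858939207 [1.0516 1.2243 1.4085 1.3654]
tray S [ 0.5749 -0.1395] 6.498317281550953 [2.6202 3.2073 2.1552 2.9934]
stand T [ 0.4968 -0.2987] 8.80208824091442 [0.3549 0.8178 1.2137 0.4388]
stand S [ 0.4976 -0.2967] 9.986697008921862 [0.3782 1.7798 2.0531]
```

Run:
```python
from h import *
import json
np.set_printoptions(precision=2,suppress=True)
T=Cam("top");S=Cam("side")
tz=lambda x,y:(350+(x+.5)/5.4-.5,195+(y+.5)/5.4-.5)
sz=lambda x,y:(295+(x+.5)/4.1-.5,260+(y+.5)/4.1-.5)
t=np.array([.574,-.140]);th=np.radians(6.65)
R=np.array([[np.cos(th),-np.sin(th)],[np.sin(th),np.cos(th)]])
def loc(c,p,z): return (R.T@(c.onz(p,z)[:2]-t))*1e3
for n,c,p,z in [("slab4 front T",T,tz(157,271),.076),("slab4 front T",T,tz(272,257),.076),("slab4 S",S,sz(240,74),.076),("slab4 S",S,sz(305,137),.076),
 ("slab1 back T",T,tz(146,184),.076),("slab1 back T",T,tz(266,173),.076),("slab1S",S,sz(362,108),.076),("slab1S",S,sz(298,48),.076),
 ("pad T",T,tz(162,331),.066),("pad T",T,tz(274,321),.066),("padS",S,sz(250,172),.066),("padS",S,sz(203,122),.066)]:
    print(n,loc(c,p,z))
for nm,c,o,s in(("top",T,(350,195),5.4),("side",S,(295,260),4.1)):
    w,h=(130,110) if nm=="top" else (130,145)
    a=cv2.resize(c.im[o[1]:o[1]+h,o[0]:o[0]+w],None,fx=s,fy=s,interpolation=cv2.INTER_CUBIC)
    def P(x,y,z):
        q=c.proj([*(t+R@np.array([x,y])),z]); return tuple(int(v) for v in (np.array(q)+.5-o)*s-.5)
    for x0,x1,y,z,col in [(-.112,.088,.0365,.026,(0,0,255)),(-.04,-.04,.026,.066,(0,255,0))]+[(g,g,.027,.076,(255,0,0)) for g in(-.02,-.01,0,.01,.02,.03)]:
        cv2.polylines(a,[np.array([P(x0,-y,z),P(x1,-y,z),P(x1,y,z),P(x0,y,z)])],True,col,1)
    cv2.imwrite(f"pics/{nm}1.png",a[:600])
```

```text
slab4 front T [-14.1   24.31]
slab4 front T [-13.28 -27.45]
slab4 S [-12.24  24.48]
slab4 S [-11.33 -29.02]
slab1 back T [25.2  24.62]
slab1 back T [ 24.49 -29.36]
slab1S [ 24.39 -27.78]
slab1S [23.81 24.5 ]
pad T [-40.22  24.04]
pad T [-41.06 -26.44]
padS [-41.54 -26.25]
padS [-41.32  14.37]
```

View pics/top1.png

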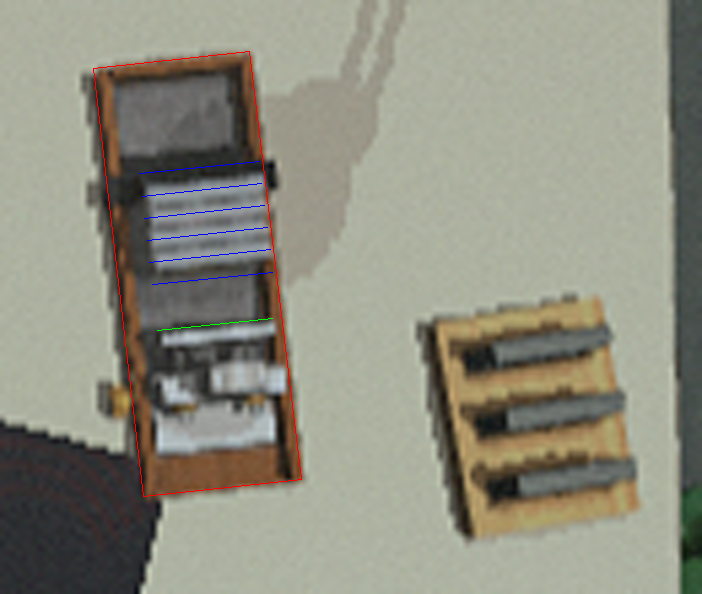

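View pics/side1.png

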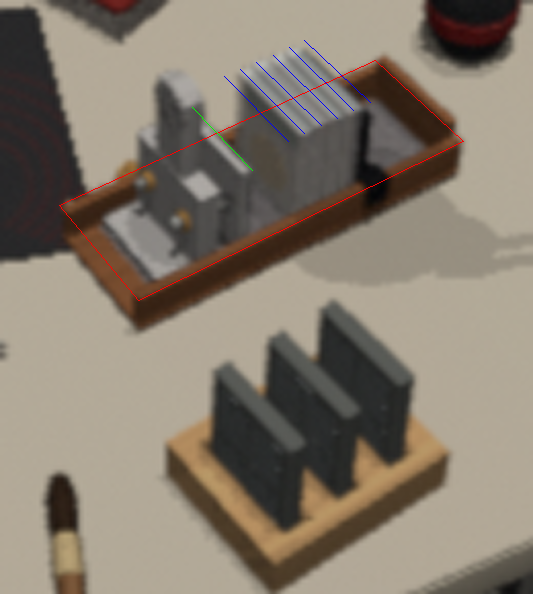

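```bash
cat > plan.py <<'E'
import sys
from h import *
from scipy.spatial.transform import Rotation as Ro
x,y,z,yaw=map(float,sys.argv[1:5])
o=observe(); R=Ro.from_euler('xyz',o["tool_rot"]); G=Ro.from_euler('xyz',[np.pi,0,np.radians(yaw)])
d=R.inv().apply(np.array([x,y,z])-o["position"])*1e3; r=(R.inv()*G).as_rotvec(degrees=True)
print("t",round(o["clock"],2),"dxyz",d.round(1),"axyz",r.round(1),"rows",round(max(np.linalg.norm(d)/41.7,np.linalg.norm(r)/7.16),1))
print("at",o["position"].round(4),np.degrees(o["tool_rot"]).round(2),"F",o["force"].round(2),"w",round(o["grip_width"]*1e3,1),"q",o["qpos"].round(2))
E
python3 - <<'E'
from h import *
np.set_printoptions(precision=4,suppress=True)
T=Cam("top");S=Cam("side")
tz=lambda x,y:(350+(x+.5)/5.4-.5,195+(y+.5)/5.4-.5)
sz=lambda x,y:(295+(x+.5)/4.1-.5,260+(y+.5)/4.1-.5)
# top-face corners of the spacers
for n,pp in (("hi",((494,345),(609,327),(611,348),(497,365))),("mid",((505,410),(622,393),(624,411),(507,432))),("lo",((518,471),(634,458),(636,478),(520,495)))):
    P=np.array([T.onz(tz(*p),.076)[:2] for p in pp]); t,th,e=fitrect(P,[(.005,.027),(.005,-.027),(-.005,-.027),(-.005,.027)]); print("T",n,t,np.degrees(th),e*1e3)
for n,pp in (("hi",((334,300),(413,375),(401,385),(321,308))),("mid",((281,331),(357,408),(348,419),(268,342))),("lo",((226,362),(303,441),(290,451),(213,370)))):
    P=np.array([S.onz(sz(*p),.076)[:2] for p in pp]); t,th,e=fitrect(P,[(.005,.027),(.005,-.027),(-.005,-.027),(-.005,.027)]); print("S",n,t,np.degrees(th),e*1e3)
a=np.radians(9.2)
for s in(.03,0,-.03): print(np.array([.497,-.298])+s*np.array([np.cos(a),np.sin(a)]))
E
python3 plan.py 0.45 0.3 0.4 -80.8
```

```text
T hi [ 0.5254 -0.2936] 9.129429398467499 [1.2974 0.7296 1.4961 1.0635]
T mid [ 0.4964 -0.2984] 9.569924584810341 [0.9784 0.9576 1.3451 0.0996]
T lo [ 0.4682 -0.3035] 7.726486606118515 [1.3189 0.8804 1.343  0.6895]
S hi [ 0.5273 -0.2918] 10.348565413220257 [1.3133 1.7189 1.0799 1.4681]
S mid [ 0.497  -0.2974] 10.83999995689142 [0.7467 2.7834 1.398  2.0436]
S lo [ 0.4674 -0.3016] 10.279715367560227 [1.6307 1.8369 1.3065 1.7736]
[ 0.5266 -0.2932]
[ 0.497 -0.298]
[ 0.4674 -0.3028]
t 0.4 dxyz [-230.3  369.8 -168.7] axyz [  0.    0.  157.6] rows 22.0
at [0.1424 0.6085 0.2312] [1.800e+02 1.000e-02 7.683e+01] F [-0.73  0.28 -0.5 ] w 85.4 q [-1.41  0.52 -0.04  1.6   0.02  1.02 -0.11]
```

```bash
python3 -m pendant '[{"dz":-180},{"dz":-180},{"dz":-180},{"dz":-180},{"dz":-180},{"dx":-120,"dy":190,"dz":-180,"az":40},{"dx":-120,"dy":190,"dz":-180,"az":40},{"dx":-120,"dy":190,"dz":-180,"az":40},{"dx":-120,"dy":190,"dz":-180,"az":40},{"dx":-120,"dy":190,"dz":-180,"az":40}]'; python3 plan.py 0.48 0.3 0.41 -30
```

```text
t 0.4 dxyz [-223.5  399.  -178.7] axyz [  0.    0.  106.8] rows 14.9
at [0.1424 0.6085 0.2312] [1.800e+02 1.000e-02 7.683e+01] F [-0.73  0.28 -0.5 ] w 85.4 q [-1.41  0.52 -0.04  1.6   0.02  1.02 -0.11]schema error: expected keys dx, dy, dz, ax, ay, az, claw
```

```bash
python3 -m pendant '[{"dx":0,"dy":0,"dz":-180,"ax":0,"ay":0,"az":0,"claw":85},{"dx":0,"dy":0,"dz":-180,"ax":0,"ay":0,"az":0,"claw":85},{"dx":0,"dy":0,"dz":-180,"ax":0,"ay":0,"az":0,"claw":85},{"dx":0,"dy":0,"dz":-180,"ax":0,"ay":0,"az":0,"claw":85},{"dx":0,"dy":0,"dz":-180,"ax":0,"ay":0,"az":0,"claw":85},{"dx":-120,"dy":190,"dz":-180,"ax":0,"ay":0,"az":40,"claw":85},{"dx":-120,"dy":190,"dz":-180,"ax":0,"ay":0,"az":40,"claw":85},{"dx":-120,"dy":190,"dz":-180,"ax":0,"ay":0,"az":40,"claw":85},{"dx":-120,"dy":190,"dz":-180,"ax":0,"ay":0,"az":40,"claw":85},{"dx":-120,"dy":190,"dz":-180,"ax":0,"ay":0,"az":40,"claw":85}]'; python3 plan.py 0.48 0.3 0.41 -30
```

```text
clock: 1.23
position: [0.2896, 0.4584, 0.4115]
tool_rot: [-3.141, -0.0, 0.71]
force: [0.4, 0.8, 1.1]
grip_width: 0.0848
t 1.23 dxyz [ 41.2 244.2   1.4] axyz [-0.  -0.  70.7] rows 9.9
at [0.2896 0.4584 0.4115] [-1.7998e+02 -2.0000e-02  4.0670e+01] F [0.39 0.82 1.07] w 84.8 q [-1.24  0.25  0.16  1.56 -0.04  1.34 -0.37]
```

```bash
python3 -m pendant '[{"dx":41,"dy":244,"dz":0,"ax":0,"ay":0,"az":70,"claw":75},{"dx":41,"dy":244,"dz":0,"ax":0,"ay":0,"az":70,"claw":75},{"dx":41,"dy":244,"dz":0,"ax":0,"ay":0,"az":70,"claw":75},{"dx":41,"dy":244,"dz":0,"ax":0,"ay":0,"az":70,"claw":75},{"dx":41,"dy":244,"dz":0,"ax":0,"ay":0,"az":70,"claw":75},{"dx":41,"dy":244,"dz":0,"ax":0,"ay":0,"az":70,"claw":75},{"dx":41,"dy":244,"dz":0,"ax":0,"ay":0,"az":70,"claw":75},{"dx":41,"dy":244,"dz":0,"ax":0,"ay":0,"az":70,"claw":75},{"dx":41,"dy":244,"dz":0,"ax":0,"ay":0,"az":70,"claw":75},{"dx":41,"dy":244,"dz":0,"ax":0,"ay":0,"az":70,"claw":75}]'; python3 plan.py 0.5265 -0.293 0.3 -80.6
```

```text
clock: 2.07
position: [0.4797, 0.3027, 0.4112]
tool_rot: [3.141, 0.0, -0.513]
force: [-1.0, 0.1, 0.6]
grip_width: 0.0749
t 2.07 dxyz [333.1 496.1 111.3] axyz [ 0.   0.  51.2] rows 14.6
at [0.4797 0.3027 0.4112] [ 1.7999e+02  1.0000e-02 -2.9390e+01] F [-0.95  0.15  0.57] w 74.9 q [-1.02  0.32  0.49  1.51 -0.15  1.36 -1.03]
```

```bash
python3 -m pendant '[{"dx":333,"dy":496,"dz":0,"ax":0,"ay":0,"az":51,"claw":75},{"dx":333,"dy":496,"dz":0,"ax":0,"ay":0,"az":51,"claw":75},{"dx":333,"dy":496,"dz":0,"ax":0,"ay":0,"az":51,"claw":75},{"dx":333,"dy":496,"dz":0,"ax":0,"ay":0,"az":51,"claw":75},{"dx":333,"dy":496,"dz":0,"ax":0,"ay":0,"az":51,"claw":75},{"dx":333,"dy":496,"dz":0,"ax":0,"ay":0,"az":51,"claw":75},{"dx":333,"dy":496,"dz":0,"ax":0,"ay":0,"az":51,"claw":75},{"dx":333,"dy":496,"dz":0,"ax":0,"ay":0,"az":51,"claw":75},{"dx":333,"dy":496,"dz":100,"ax":0,"ay":0,"az":51,"claw":75},{"dx":333,"dy":496,"dz":100,"ax":0,"ay":0,"az":51,"claw":75}]'; python3 plan.py 0.5265 -0.293 0.2 -80.6
```

```text
clock: 2.9
position: [0.5148, -0.1088, 0.382]
tool_rot: [-3.14, 0.0, -1.396]
force: [0.8, 0.3, -0.8]
grip_width: 0.0748
t 2.9 dxyz [183.5  20.9 182. ] axyz [-0.1  0.   0.6] rows 6.2
at [ 0.5148 -0.1088  0.382 ] [-179.89    0.    -79.97] F [ 0.78  0.27 -0.78] w 74.8 q [-0.53  0.3   0.82  1.67 -0.23  1.27 -1.06]
```

```bash
python3 -m pendant '[{"dx":180,"dy":20,"dz":180,"ax":0,"ay":0,"az":0.6,"claw":75},{"dx":180,"dy":20,"dz":180,"ax":0,"ay":0,"az":0.6,"claw":75},{"dx":180,"dy":20,"dz":180,"ax":0,"ay":0,"az":0.6,"claw":75},{"dx":180,"dy":20,"dz":180,"ax":0,"ay":0,"az":0.6,"claw":75},{"dx":180,"dy":20,"dz":180,"ax":0,"ay":0,"az":0.6,"claw":75},{"dx":180,"dy":20,"dz":180,"ax":0,"ay":0,"az":0.6,"claw":75},{"dx":180,"dy":20,"dz":180,"ax":0,"ay":0,"az":0.6,"claw":75},{"dx":180,"dy":20,"dz":180,"ax":0,"ay":0,"az":0.6,"claw":75},{"dx":180,"dy":20,"dz":180,"ax":0,"ay":0,"az":0.6,"claw":75},{"dx":180,"dy":20,"dz":180,"ax":0,"ay":0,"az":0.6,"claw":75}]'; python3 plan.py 0.5265 -0.293 0.11 -80.6
```

```text
clock: 3.73
position: [0.5271, -0.2866, 0.2029]
tool_rot: [-3.14, -0.0, -1.405]
force: [0.0, -0.1, 0.5]
grip_width: 0.0753
t 3.73 dxyz [ 6.2  1.8 92.9] axyz [-0.1 -0.   0.1] rows 2.2
at [ 0.5271 -0.2866  0.2029] [-1.7992e+02 -1.0000e-02 -8.0510e+01] F [ 0.04 -0.14  0.46] w 75.3 q [-0.05  0.61  0.69  1.72 -0.46  0.97 -0.6 ]
```

```bash
python3 -m pendant '[{"dx":6,"dy":1.8,"dz":93,"ax":0,"ay":0,"az":0,"claw":75},{"dx":6,"dy":1.8,"dz":93,"ax":0,"ay":0,"az":0,"claw":75},{"dx":6,"dy":1.8,"dz":93,"ax":0,"ay":0,"az":0,"claw":75},{"dx":6,"dy":1.8,"dz":93,"ax":0,"ay":0,"az":0,"claw":75},{"dx":6,"dy":1.8,"dz":93,"ax":0,"ay":0,"az":0,"claw":75},{"dx":6,"dy":1.8,"dz":93,"ax":0,"ay":0,"az":0,"claw":75}]'; python3 plan.py 0.5265 -0.293 0.047 -80.6
python3 - <<'E'
from h import *
S=Cam("side"); cv2.imwrite("pics/side2.png",cv2.resize(S.im[230:410,280:460],None,fx=3.3,fy=3.3,interpolation=cv2.INTER_CUBIC))
E
```

```text
clock: 4.23
position: [0.5268, -0.2941, 0.1113]
tool_rot: [-3.139, -0.002, -1.406]
force: [0.1, 0.6, -0.2]
grip_width: 0.075
t 4.23 dxyz [-1.2  0.3 64.3] axyz [-0.1 -0.1  0.1] rows 1.5
at [ 0.5268 -0.2941  0.1113] [-1.7985e+02 -9.0000e-02 -8.0550e+01] F [ 0.15  0.57 -0.2 ] w 75.0 q [ 0.02  0.73  0.6   1.78 -0.55  0.8  -0.52]
```

View pics/side2.png

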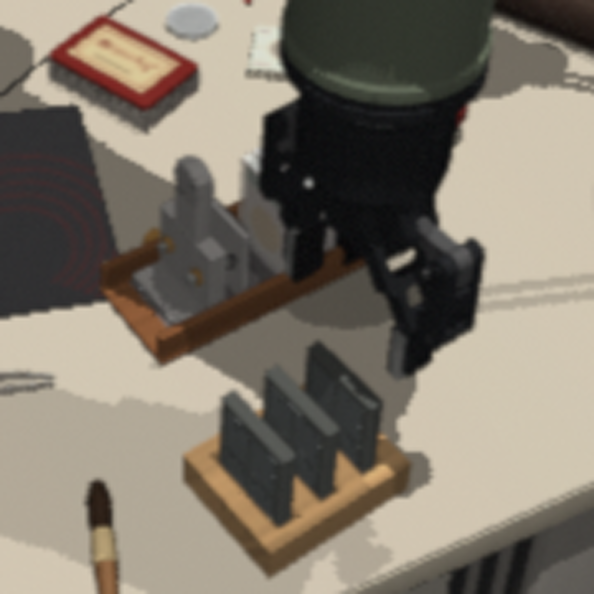

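The side view shows the fingertips at (305,275) and (403,372), straddling the rear spacer, whose top edge runs (318,345) to (378,405). They line up, so I'll descend and grip.

```bash
python3 -m pendant '[{"dx":-1,"dy":0.3,"dz":30,"ax":0,"ay":0,"az":0,"claw":75},{"dx":-1,"dy":0.3,"dz":50,"ax":0,"ay":0,"az":0,"claw":75},{"dx":-1,"dy":0.3,"dz":64,"ax":0,"ay":0,"az":0,"claw":75},{"dx":-1,"dy":0.3,"dz":64,"ax":0,"ay":0,"az":0,"claw":75},{"dx":-1,"dy":0.3,"dz":64,"ax":0,"ay":0,"az":0,"claw":65},{"dx":-1,"dy":0.3,"dz":64,"ax":0,"ay":0,"az":0,"claw":58},{"dx":-1,"dy":0.3,"dz":64,"ax":0,"ay":0,"az":0,"claw":56},{"dx":-1,"dy":0.3,"dz":64,"ax":0,"ay":0,"az":0,"claw":50},{"dx":-1,"dy":0.3,"dz":64,"ax":0,"ay":0,"az":0,"claw":50},{"dx":-1,"dy":0.3,"dz":64,"ax":0,"ay":0,"az":0,"claw":50}]' 25; python3 plan.py 0.5265 -0.293 0.17 -80.6
```

```text
clock: 5.12
position: [0.5258, -0.2932, 0.0462]
tool_rot: [-3.14, -0.001, -1.406]
force: [-0.6, 0.5, 9.2]
grip_width: 0.0536
t 5.12 dxyz [   0.    -0.9 -123.8] axyz [-0.1 -0.1  0. ] rows 3.0
at [ 0.5258 -0.2932  0.0462] [-1.799e+02 -5.000e-02 -8.058e+01] F [-0.61  0.5   9.2 ] w 53.6 q [ 0.06  0.81  0.53  1.81 -0.61  0.69 -0.47]
```

```bash
python3 -m pendant '[{"dx":0,"dy":0,"dz":-40,"ax":0,"ay":0,"az":0,"claw":50},{"dx":0,"dy":0,"dz":-80,"ax":0,"ay":0,"az":0,"claw":50},{"dx":0,"dy":0,"dz":-110,"ax":0,"ay":0,"az":0,"claw":50},{"dx":0,"dy":0,"dz":-110,"ax":0,"ay":0,"az":0,"claw":50}]' ; python3 plan.py .5473 -.1439 0.156 -83.35
```

```text
clock: 5.45
position: [0.5271, -0.2946, 0.1612]
tool_rot: [-3.135, -0.004, -1.407]
force: [2.2, -1.6, -0.1]
grip_width: 0.0538
t 5.45 dxyz [-145.4  -44.4    4.9] axyz [-0.4 -0.2  2.7] rows 3.6
at [ 0.5271 -0.2946  0.1612] [-179.61   -0.25  -80.61] F [ 2.21 -1.56 -0.08] w 53.8 q [-0.02  0.66  0.65  1.75 -0.5   0.89 -0.55]
```

```bash
python3 -m pendant '[{"dx":-35,"dy":-11,"dz":0,"ax":0,"ay":0,"az":2.7,"claw":50},{"dx":-70,"dy":-22,"dz":0,"ax":0,"ay":0,"az":2.7,"claw":50},{"dx":-105,"dy":-33,"dz":0,"ax":0,"ay":0,"az":2.7,"claw":50},{"dx":-130,"dy":-41,"dz":0,"ax":0,"ay":0,"az":2.7,"claw":50},{"dx":-146,"dy":-44,"dz":0,"ax":0,"ay":0,"az":2.7,"claw":50},{"dx":-146,"dy":-44,"dz":0,"ax":0,"ay":0,"az":2.7,"claw":50},{"dx":-146,"dy":-44,"dz":0,"ax":0,"ay":0,"az":2.7,"claw":50},{"dx":-146,"dy":-44,"dz":0,"ax":0,"ay":0,"az":2.7,"claw":50}]' ; python3 plan.py .5473 -.1439 0.116 -83.35
```

```text
clock: 6.12
position: [0.5446, -0.1424, 0.1553]
tool_rot: [-3.141, -0.0, -1.454]
force: [-0.0, -0.6, -0.6]
grip_width: 0.0536
t 6.12 dxyz [ 1.8 -2.4 39.3] axyz [-0. -0.  0.] rows 0.9
at [ 0.5446 -0.1424  0.1553] [-1.7996e+02 -3.0000e-02 -8.3310e+01] F [-0.02 -0.6  -0.64] w 53.6 q [-0.32  0.62  0.69  1.86 -0.52  0.84 -0.82]
```

```bash
python3 -m pendant '[{"dx":1.8,"dy":-2.4,"dz":20,"ax":0,"ay":0,"az":0,"claw":50},{"dx":1.8,"dy":-2.4,"dz":36,"ax":0,"ay":0,"az":0,"claw":50},{"dx":1.8,"dy":-2.4,"dz":36,"ax":0,"ay":0,"az":0,"claw":50},{"dx":1.8,"dy":-2.4,"dz":36,"ax":0,"ay":0,"az":0,"claw":50}]' ; python3 plan.py .5473 -.1439 0.0465 -83.35
python3 - <<'E'
from h import *
S=Cam("side"); cv2.imwrite("pics/side3.png",cv2.resize(S.im[210:340,290:440],None,fx=4.5,fy=4.5,interpolation=cv2.INTER_CUBIC))
S=Cam("top"); cv2.imwrite("pics/top3.png",cv2.resize(S.im[195:305,350:480],None,fx=5.4,fy=5.4,interpolation=cv2.INTER_CUBIC))
E
```

```text
clock: 6.45
position: [0.5467, -0.1444, 0.1189]
tool_rot: [3.141, -0.0, -1.455]
force: [0.5, -0.5, 0.5]
grip_width: 0.0538
t 6.45 dxyz [-0.5 -0.7 72.4] axyz [ 0.1 -0.  -0. ] rows 1.7
at [ 0.5467 -0.1444  0.1189] [ 1.7994e+02 -2.0000e-02 -8.3390e+01] F [ 0.51 -0.5   0.49] w 53.8 q [-0.28  0.68  0.64  1.88 -0.56  0.78 -0.79]
```

View pics/side3.png

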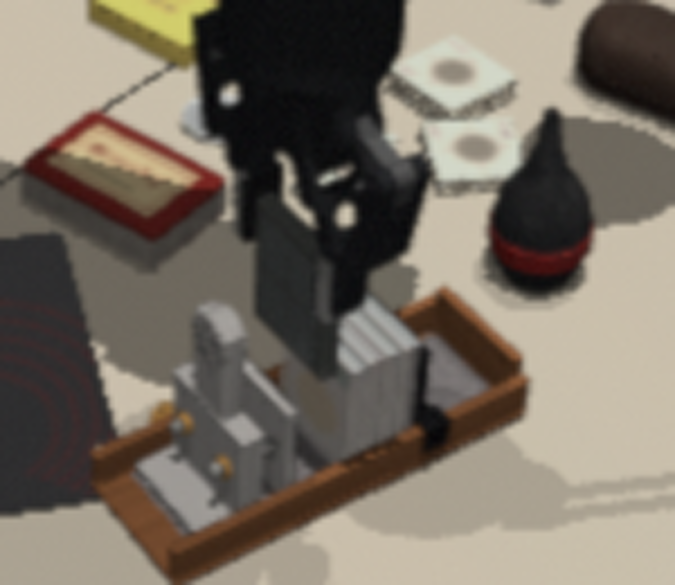

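View pics/top3.png

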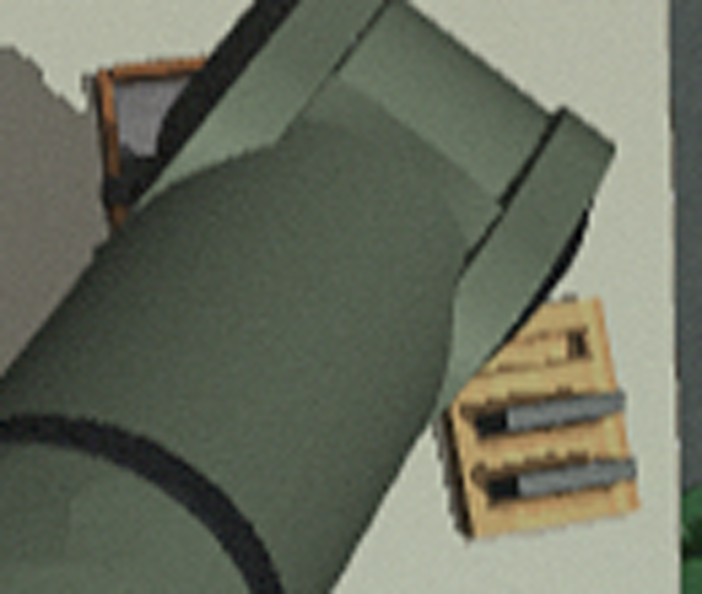

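Run:
```python
from h import *
S=Cam("side"); a=S.im[245:310,335:390].copy(); a=cv2.resize(a,None,fx=9,fy=9,interpolation=cv2.INTER_CUBIC); a=np.clip(a.astype(float)*1.8,0,255).astype(np.uint8)
t=np.array([.5467,-.1444]);th=np.radians(6.6);R=np.array([[np.cos(th),-np.sin(th)],[np.sin(th),np.cos(th)]])
def P(x,y,z): 
    q=S.proj([*(t+R@np.array([x,y])),z]); return tuple(int(v) for v in (q+.5-np.array([335,245]))*9-.5)
for pts,c in(([(-.005,-.027,.0787),(-.005,.027,.0787),(-.005,.027,.1487),(-.005,-.027,.1487)],(0,0,255)),([(-.005,-.027,.0787),(.005,-.027,.0787),(.005,-.027,.1487),(-.005,-.027,.1487)],(0,255,0))):
    cv2.polylines(a,[np.array([P(*p) for p in pts])],True,c,1)
cv2.imwrite("pics/side4.png",a)
```

```text
(no output)
```

View pics/side4.png

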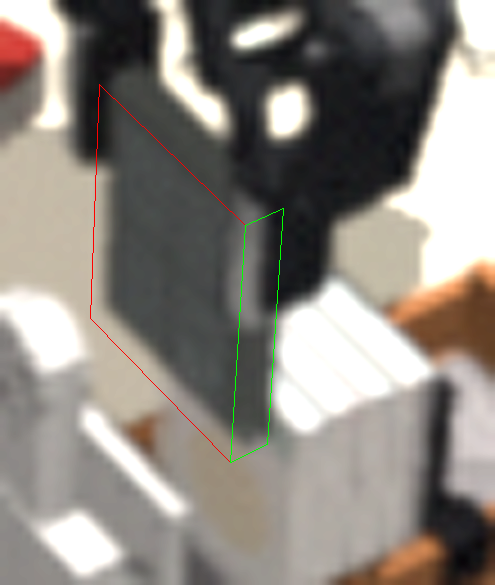

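Run:
```python
from h import *
S=Cam("side"); obs=np.array([(105,305),(236,438),(112,74),(265,436)])
obs=(obs+.5)/9-.5+np.array([335,245])
M=[(-.005,.027,.0),(-.005,-.027,.0),(-.005,.027,.07),(.005,-.027,0)]
def r(p,full=False):
    th=np.radians(6.6);R=np.array([[np.cos(th),-np.sin(th)],[np.sin(th),np.cos(th)]])
    return np.concatenate([S.proj([*(p[:2]+R@np.array(m[:2])),p[2]+m[2]])-o for m,o in zip(M,obs)])
s=least_squares(r,[.5467,-.1444,.0787]); print(s.x,s.fun.round(2))
s2=least_squares(lambda p:r([p[0],p[1],.0787]),[.5467,-.1444]); print(s2.x,s2.fun.round(2))
print(observe()["position"],observe()["clock"])
```

```text
[ 0.56137844 -0.12256493  0.05849895] [-0.46  0.03 -0.01  0.61 -0.29  0.37  0.75 -1.02]
[ 0.55043583 -0.14104093] [-0.71 -0.02  0.17  1.02 -0.52 -0.42  1.04 -0.67]
[ 0.54755518 -0.14359269  0.1197472 ] 6.65
```

```bash
python3 -m pendant '[{"dx":1.5,"dy":2.5,"dz":0,"ax":0,"ay":0,"az":0,"claw":50},{"dx":1.5,"dy":2.5,"dz":15,"ax":0,"ay":0,"az":0,"claw":50},{"dx":1.5,"dy":2.5,"dz":30,"ax":0,"ay":0,"az":0,"claw":50},{"dx":1.5,"dy":2.5,"dz":45,"ax":0,"ay":0,"az":0,"claw":50},{"dx":1.5,"dy":2.5,"dz":45,"ax":0,"ay":0,"az":0,"claw":50},{"dx":1.5,"dy":2.5,"dz":45,"ax":0,"ay":0,"az":0,"claw":50}]' ; python3 plan.py .545 -.1457 0.047 -83.35
python3 - <<'E'
from h import *
S=Cam("side"); cv2.imwrite("pics/side5.png",cv2.resize(S.im[240:340,305:420],None,fx=5.8,fy=5.8,interpolation=cv2.INTER_CUBIC))
E
```

```text
clock: 7.15
position: [0.5446, -0.1452, 0.074]
tool_rot: [3.141, -0.0, -1.454]
force: [-0.2, 0.2, 1.0]
grip_width: 0.0535
t 7.15 dxyz [ 0.6 -0.3 27. ] axyz [ 0.  -0.   0.1] rows 0.6
at [ 0.5446 -0.1452  0.074 ] [179.96  -0.   -83.3 ] F [-0.21  0.19  1.01] w 53.5 q [-0.24  0.74  0.58  1.9  -0.62  0.69 -0.74]
```

View pics/side5.png

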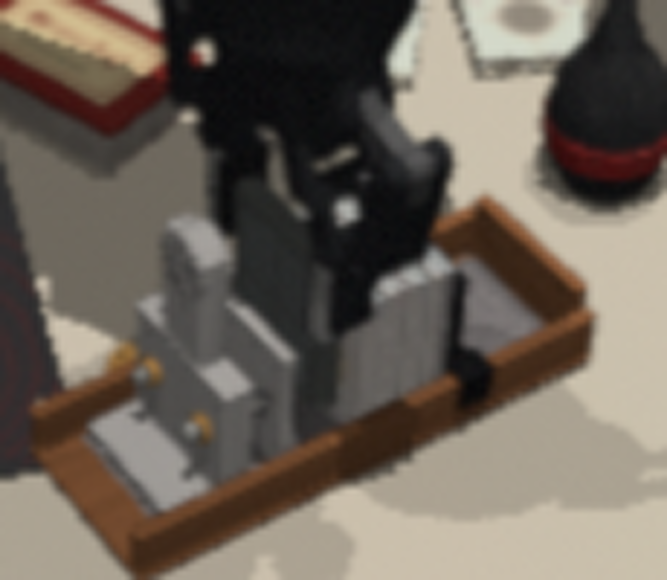

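Run:
```python
from h import *
S=Cam("side"); o0=np.array([325,260]);k=10
a=S.im[260:318,325:395].copy(); a=cv2.resize(a,None,fx=k,fy=k,interpolation=cv2.INTER_CUBIC); a=np.clip(a.astype(float)*2.2,0,255).astype(np.uint8)
t=np.array([.574,-.140]);th=np.radians(6.6);R=np.array([[np.cos(th),-np.sin(th)],[np.sin(th),np.cos(th)]])
def P(x,y,z): 
    q=S.proj([*(t+R@np.array([x,y])/1e3),z/1e3]); return tuple(int(v) for v in (q+.5-o0)*k-.5)
for x in (-31,-21): cv2.polylines(a,[np.array([P(x,-27,34),P(x,-27,104),P(x,27,104)])],False,(0,0,255),1)
for x in (-12,): cv2.polylines(a,[np.array([P(x,-29,6),P(x,-29,76),P(x,25,76)])],False,(0,255,0),1)
cv2.imwrite("pics/side6.png",a)
```

View pics/side6.png

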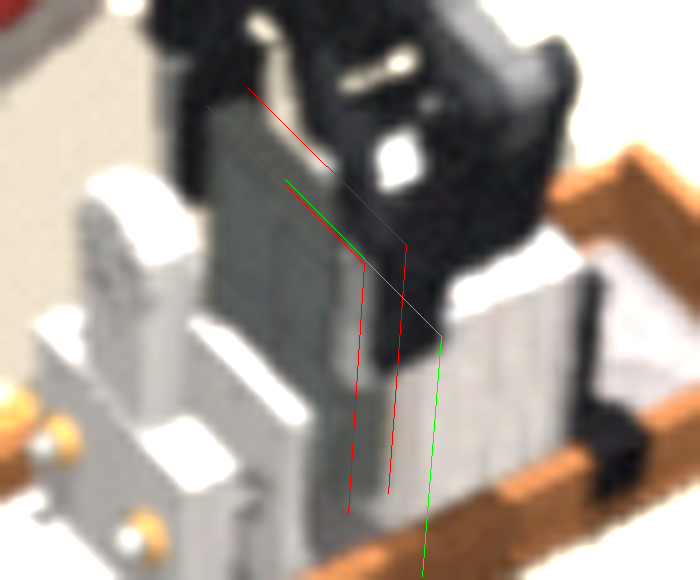

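Overlay check: the spacer end edge runs from (372,495) up to (360,260), matching the prediction at x≈-26 to within a pixel. The slab 4 corner at (440,335) is clear of the finger. I'll keep lowering and watch for contact.

```bash
python3 -m pendant '[{"dx":0.5,"dy":0,"dz":10,"ax":0,"ay":0,"az":0,"claw":50},{"dx":0.5,"dy":0,"dz":20,"ax":0,"ay":0,"az":0,"claw":50},{"dx":0.5,"dy":0,"dz":24,"ax":0,"ay":0,"az":0,"claw":50},{"dx":0.5,"dy":0,"dz":24,"ax":0,"ay":0,"az":0,"claw":50},{"dx":0.5,"dy":0,"dz":24,"ax":0,"ay":0,"az":0,"claw":50}]' ; python3 -m pendant '[{"dx":0,"dy":0,"dz":1,"ax":0,"ay":0,"az":0,"claw":50},{"dx":0,"dy":0,"dz":2,"ax":0,"ay":0,"az":0,"claw":50},{"dx":0,"dy":0,"dz":2,"ax":0,"ay":0,"az":0,"claw":50}]'
```

```text
clock: 7.67
position: [0.5447, -0.1455, 0.0495]
tool_rot: [3.141, 0.0, -1.454]
force: [-0.0, -0.0, -0.2]
grip_width: 0.0535
clock: 7.92
position: [0.545, -0.1454, 0.0478]
tool_rot: [-3.141, -0.0, -1.453]
force: [-0.4, -0.5, -0.8]
grip_width: 0.0536
```

```bash
python3 -m pendant '[{"dx":0,"dy":0,"dz":1,"ax":0,"ay":0,"az":0,"claw":50},{"dx":0,"dy":0,"dz":1,"ax":0,"ay":0,"az":0,"claw":50}]' ; python3 -m pendant '[{"dx":0,"dy":0,"dz":1,"ax":0,"ay":0,"az":0,"claw":50},{"dx":0,"dy":0,"dz":1,"ax":0,"ay":0,"az":0,"claw":50}]'
```

```text
clock: 8.08
position: [0.545, -0.1454, 0.0468]
tool_rot: [-3.141, -0.0, -1.453]
force: [-0.5, -0.1, 0.4]
grip_width: 0.0534
clock: 8.25
position: [0.5453, -0.1454, 0.0463]
tool_rot: [-3.141, 0.0, -1.453]
force: [-2.2, 1.3, 10.2]
grip_width: 0.0534
```

```bash
python3 -m pendant '[{"dx":0,"dy":0,"dz":-0.4,"ax":0,"ay":0,"az":0,"claw":54},{"dx":0,"dy":0,"dz":-0.4,"ax":0,"ay":0,"az":0,"claw":57},{"dx":0,"dy":0,"dz":-0.4,"ax":0,"ay":0,"az":0,"claw":60},{"dx":0,"dy":0,"dz":-0.4,"ax":0,"ay":0,"az":0,"claw":66},{"dx":0,"dy":0,"dz":-0.4,"ax":0,"ay":0,"az":0,"claw":68},{"dx":0,"dy":0,"dz":-0.4,"ax":0,"ay":0,"az":0,"claw":68}]'
python3 - <<'E'
from h import *
S=Cam("side"); cv2.imwrite("pics/side7.png",cv2.resize(S.im[240:340,305:420],None,fx=5.8,fy=5.8,interpolation=cv2.INTER_CUBIC))
E
```

```text
clock: 8.75
position: [0.5449, -0.1454, 0.0461]
tool_rot: [3.141, -0.0, -1.453]
force: [0.6, -0.5, 0.2]
grip_width: 0.0681
```

View pics/side7.png

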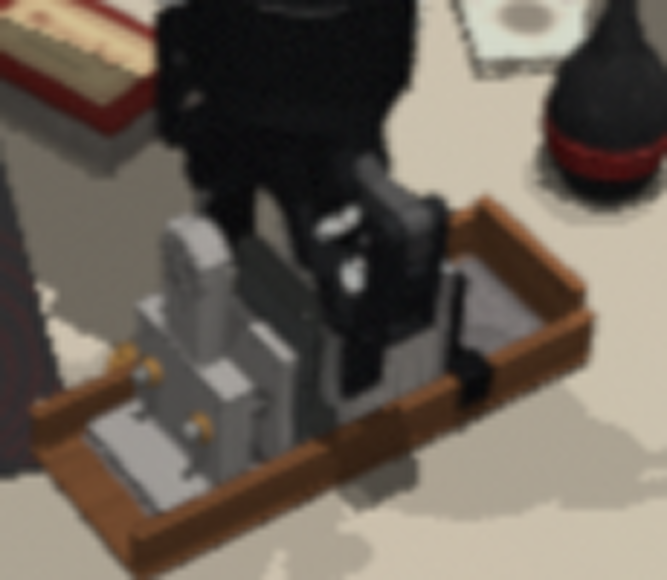

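Spacer 1 is upright and released in the channel, with the fingers clear. I'll rise and turn 90° for the tab.

```bash
python3 -m pendant '[{"dx":0,"dy":0,"dz":-15,"ax":0,"ay":0,"az":0,"claw":68},{"dx":0,"dy":0,"dz":-40,"ax":0,"ay":0,"az":0,"claw":68},{"dx":0,"dy":0,"dz":-80,"ax":0,"ay":0,"az":0,"claw":68},{"dx":0,"dy":0,"dz":-120,"ax":0,"ay":0,"az":-7,"claw":50},{"dx":0,"dy":0,"dz":-150,"ax":0,"ay":0,"az":-14,"claw":45},{"dx":0,"dy":0,"dz":-150,"ax":0,"ay":0,"az":-21,"claw":45},{"dx":0,"dy":0,"dz":-150,"ax":0,"ay":0,"az":-90,"claw":45},{"dx":0,"dy":0,"dz":-150,"ax":0,"ay":0,"az":-90,"claw":45},{"dx":0,"dy":0,"dz":-150,"ax":0,"ay":0,"az":-90,"claw":45},{"dx":0,"dy":0,"dz":-150,"ax":0,"ay":0,"az":-90,"claw":45}]'
python3 plan.py .508 -.1482 .15 6.65
python3 - <<'E'
from h import *
S=Cam("side"); cv2.imwrite("pics/side8.png",cv2.resize(S.im[260:340,305:410],None,fx=6.5,fy=6.5,interpolation=cv2.INTER_CUBIC))
E
```

```text
clock: 9.63
position: [0.5449, -0.1454, 0.1963]
tool_rot: [-3.141, -0.0, -0.581]
force: [-0.3, -1.7, -0.2]
grip_width: 0.0452
t 9.63 dxyz [-29.3  22.6  46.3] axyz [ -0.   -0.  -39.9] rows 5.6
at [ 0.5449 -0.1454  0.1963] [-1.7999e+02 -1.0000e-02 -3.3280e+01] F [-0.35 -1.73 -0.22] w 45.2 q [-0.19  0.51  0.49  1.82 -0.3   0.88 -0.14]
```

View pics/side8.png

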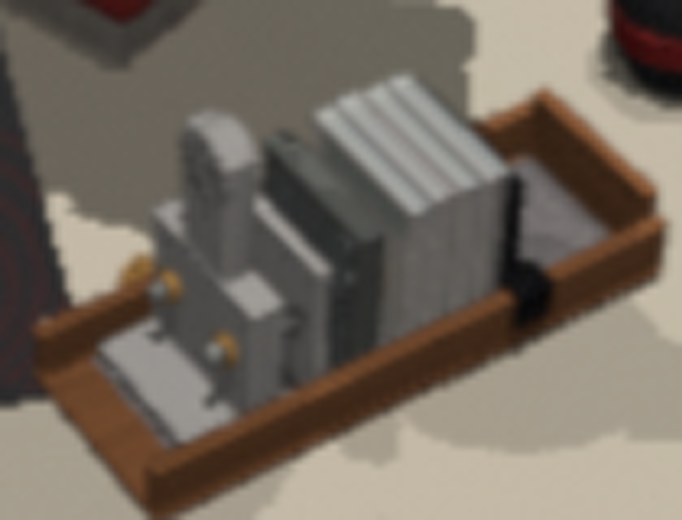

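The spacer stands upright between the pad (edge near (330,270)) and slab 4 (corner (415,212)), and the slabs haven't moved. Next I'll check the tab position with an overlay.

Run:
```python
from h import *
S=Cam("side"); o0=np.array([320,270]);k=12
a=S.im[270:320,320:370].copy(); a=cv2.resize(a,None,fx=k,fy=k,interpolation=cv2.INTER_CUBIC); a=np.clip(a.astype(float)*1.6,0,255).astype(np.uint8)
t=np.array([.574,-.140]);th=np.radians(6.6);R=np.array([[np.cos(th),-np.sin(th)],[np.sin(th),np.cos(th)]])
def P(x,y,z): 
    q=S.proj([*(t+R@np.array([x,y])/1e3),z/1e3]); return tuple(int(v) for v in (q+.5-o0)*k-.5)
for y in(-13,13): cv2.polylines(a,[np.array([P(-72,y,76),P(-72,y,114),P(-60,y,114),P(-60,y,76)])],False,(0,0,255),1)
cv2.polylines(a,[np.array([P(-40,-26,10),P(-40,-26,66),P(-40,26,66)])],False,(0,255,0),1)
cv2.imwrite("pics/side9.png",a)
```

```text
(no output)
```

View pics/side9.png

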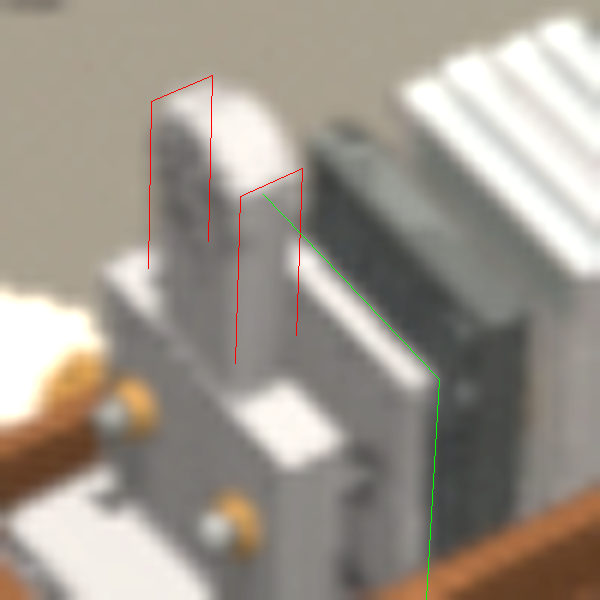

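```bash
python3 plan.py .508 -.1482 .15 6.65; python3 -m pendant '[{"dx":0,"dy":0,"dz":0,"ax":0,"ay":0,"az":-40,"claw":45},{"dx":-10,"dy":7,"dz":0,"ax":0,"ay":0,"az":-40,"claw":45},{"dx":-29,"dy":22.6,"dz":0,"ax":0,"ay":0,"az":-40,"claw":45},{"dx":-29,"dy":22.6,"dz":0,"ax":0,"ay":0,"az":-40,"claw":45},{"dx":-29,"dy":22.6,"dz":46,"ax":0,"ay":0,"az":-40,"claw":45},{"dx":-29,"dy":22.6,"dz":46,"ax":0,"ay":0,"az":-40,"claw":45},{"dx":-29,"dy":22.6,"dz":46,"ax":0,"ay":0,"az":-40,"claw":45},{"dx":-29,"dy":22.6,"dz":46,"ax":0,"ay":0,"az":-40,"claw":45}]'
python3 plan.py .508 -.1482 .083 6.65
python3 - <<'E'
from h import *
S=Cam("side"); cv2.imwrite("pics/side10.png",cv2.resize(S.im[230:330,290:410],None,fx=5.8,fy=5.8,interpolation=cv2.INTER_CUBIC))
E
```

```text
t 9.73 dxyz [-29.4  22.6  46.3] axyz [ -0.   -0.  -40.1] rows 5.6
at [ 0.5449 -0.1456  0.1964] [-1.7997e+02 -1.0000e-02 -3.3490e+01] F [-0.13 -0.16  0.31] w 44.6 q [-0.19  0.51  0.49  1.82 -0.3   0.88 -0.14]
clock: 10.4
position: [0.5082, -0.1485, 0.1503]
tool_rot: [3.142, 0.001, 0.105]
force: [-0.1, -0.3, -0.3]
grip_width: 0.0449
t 10.4 dxyz [-0.2 -0.3 67.3] axyz [ 0.   0.  -0.7] rows 1.6
at [ 0.5082 -0.1485  0.1503] [1.8e+02 3.0e-02 6.0e+00] F [-0.11 -0.34 -0.29] w 44.9 q [-0.04  0.5   0.29  1.94 -0.21  0.73  0.47]
```

View pics/side10.png

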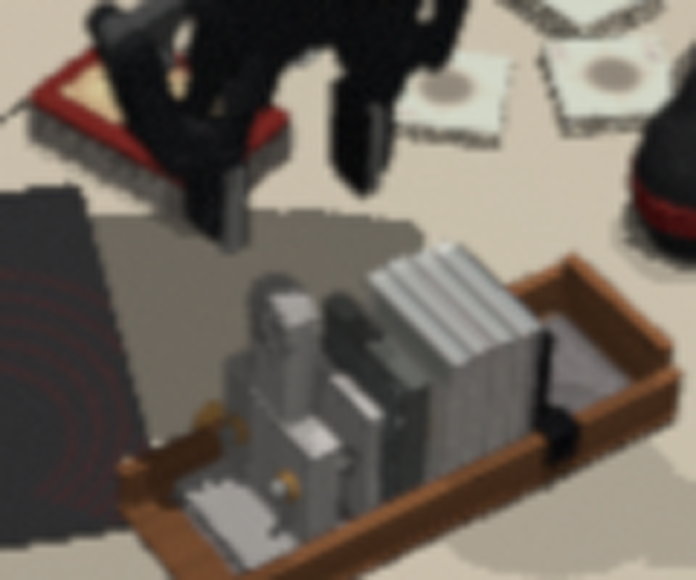

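The fingertips at (225,235) and (365,185) straddle the tab top at (290,295). I'll descend and close.

```bash
python3 -m pendant '[{"dx":0,"dy":0,"dz":25,"ax":0,"ay":0,"az":-0.7,"claw":45},{"dx":0,"dy":0,"dz":50,"ax":0,"ay":0,"az":-0.7,"claw":45},{"dx":0,"dy":0,"dz":66,"ax":0,"ay":0,"az":-0.7,"claw":45},{"dx":0,"dy":0,"dz":66,"ax":0,"ay":0,"az":-0.7,"claw":35},{"dx":0,"dy":0,"dz":66,"ax":0,"ay":0,"az":-0.7,"claw":25},{"dx":0,"dy":0,"dz":66,"ax":0,"ay":0,"az":-0.7,"claw":18},{"dx":0,"dy":0,"dz":66,"ax":0,"ay":0,"az":-0.7,"claw":10},{"dx":0,"dy":0,"dz":66,"ax":0,"ay":0,"az":-0.7,"claw":10},{"dx":0,"dy":0,"dz":66,"ax":0,"ay":0,"az":-0.7,"claw":10},{"dx":0,"dy":0,"dz":66,"ax":0,"ay":0,"az":-0.7,"claw":10}]' 25
python3 plan.py .508 -.1482 .083 6.65
```

```text
clock: 11.28
position: [0.5092, -0.1484, 0.0857]
tool_rot: [3.141, -0.002, 0.122]
force: [-0.7, 0.1, 8.3]
grip_width: 0.0115
t 11.28 dxyz [-1.1 -0.4  2.7] axyz [ 0.  -0.1  0.4] rows 0.1
at [ 0.5092 -0.1484  0.0857] [ 1.7996e+02 -1.3000e-01  7.0000e+00] F [-0.71  0.05  8.32] w 11.5 q [-0.    0.6   0.24  1.98 -0.25  0.59  0.52]
```

```bash
cat > u.py <<'E'
from h import *
o=observe();th=np.radians(6.65);d=np.array([np.cos(th),np.sin(th)]);n=np.array([-d[1],d[0]])
p=o["position"][:2]-np.array([.574,-.14]);F=o["force"]
print("t",round(o["clock"],2),"u %.2f v %.2f z %.2f mm  Fu %.2f Fv %.2f Fz %.2f w %.1f"%(p@d*1e3,p@n*1e3,o["position"][2]*1e3,F[:2]@d,F[:2]@n,F[2],o["grip_width"]*1e3),"pitch",np.degrees(o["tool_rot"]).round(2))
E
python3 -m pendant '[{"dx":0,"dy":0,"dz":-1,"ax":0,"ay":0,"az":0,"claw":10},{"dx":0,"dy":0,"dz":-1,"ax":0,"ay":0,"az":0,"claw":10}]'; python3 u.py; python3 u.py
python3 -m pendant '[{"dx":-1,"dy":0,"dz":0,"ax":0,"ay":0,"az":0,"claw":10},{"dx":-1,"dy":0,"dz":0,"ax":0,"ay":0,"az":0,"claw":10},{"dx":-1,"dy":0,"dz":0,"ax":0,"ay":0,"az":0,"claw":10}]'; python3 u.py
```

```text
clock: 11.45
position: [0.5084, -0.1485, 0.0858]
tool_rot: [3.141, -0.0, 0.122]
force: [-0.6, -1.7, -0.7]
grip_width: 0.0112
t 11.45 u -66.18 v -0.82 z 85.77 mm  Fu -0.83 Fv -1.66 Fz -0.68 w 11.2 pitch [ 1.7997e+02 -3.0000e-02  7.0200e+00]
t 11.45 u -66.18 v -0.82 z 85.77 mm  Fu -0.83 Fv -1.66 Fz -0.68 w 11.2 pitch [ 1.7997e+02 -3.0000e-02  7.0200e+00]
clock: 11.7
position: [0.5077, -0.1485, 0.0857]
tool_rot: [3.141, -0.001, 0.123]
force: [0.5, -0.9, 5.2]
grip_width: 0.0117
t 11.7 u -66.79 v -0.79 z 85.71 mm  Fu 0.34 Fv -0.98 Fz 5.16 w 11.7 pitch [ 1.7998e+02 -6.0000e-02  7.0500e+00]
```

```bash
for i in 1 2; do python3 -m pendant '[{"dx":-0.5,"dy":0,"dz":0,"ax":0,"ay":0,"az":0,"claw":10},{"dx":-0.5,"dy":0,"dz":0,"ax":0,"ay":0,"az":0,"claw":10}]'>/dev/null; python3 u.py;done
for i in 1 2 3; do python3 -m pendant '[{"dx":1,"dy":0,"dz":0,"ax":0,"ay":0,"az":0,"claw":10},{"dx":1,"dy":0,"dz":0,"ax":0,"ay":0,"az":0,"claw":10}]'>/dev/null; python3 u.py;done
```

```text
t 11.87 u -66.80 v -0.76 z 85.71 mm  Fu 3.92 Fv -4.11 Fz 5.84 w 11.7 pitch [ 1.7996e+02 -1.1000e-01  7.0700e+00]
t 12.03 u -66.83 v -0.82 z 85.73 mm  Fu 7.01 Fv -3.28 Fz 3.67 w 11.7 pitch [ 1.7995e+02 -1.6000e-01  7.0800e+00]
t 12.2 u -66.65 v -0.80 z 85.70 mm  Fu 0.67 Fv -2.08 Fz 9.17 w 11.5 pitch [ 1.7997e+02 -6.0000e-02  7.0600e+00]
t 12.37 u -65.84 v -0.81 z 85.68 mm  Fu 1.17 Fv -2.55 Fz 10.05 w 11.7 pitch [ 1.7998e+02 -5.0000e-02  7.0600e+00]
t 12.53 u -64.84 v -0.77 z 85.69 mm  Fu -0.26 Fv -1.64 Fz 10.34 w 11.8 pitch [ 1.7998e+02 -5.0000e-02  7.0600e+00]
```

```bash
python3 -m pendant '[{"dx":1,"dy":0,"dz":-0.8,"ax":0,"ay":0,"az":-0.4,"claw":10},{"dx":2,"dy":0,"dz":-0.8,"ax":0,"ay":0,"az":-0.4,"claw":10},{"dx":3,"dy":0,"dz":-0.8,"ax":0,"ay":0,"az":-0.4,"claw":10},{"dx":4,"dy":0,"dz":-0.8,"ax":0,"ay":0,"az":-0.4,"claw":10},{"dx":5,"dy":0,"dz":-0.8,"ax":0,"ay":0,"az":-0.4,"claw":10},{"dx":6,"dy":0,"dz":-0.8,"ax":0,"ay":0,"az":-0.4,"claw":10},{"dx":7,"dy":0,"dz":-0.8,"ax":0,"ay":0,"az":-0.4,"claw":10},{"dx":8,"dy":0,"dz":-0.8,"ax":0,"ay":0,"az":-0.4,"claw":10},{"dx":9,"dy":0,"dz":-0.8,"ax":0,"ay":0,"az":-0.4,"claw":10},{"dx":9,"dy":0,"dz":-0.8,"ax":0,"ay":0,"az":-0.4,"claw":10}]'>/dev/null; python3 u.py
python3 - <<'E'
from h import *
S=Cam("side"); cv2.imwrite("pics/side11.png",cv2.resize(S.im[240:340,300:415],None,fx=5.8,fy=5.8,interpolation=cv2.INTER_CUBIC))
E
```

```text
t 13.37 u -56.37 v -0.77 z 85.81 mm  Fu -0.03 Fv -5.50 Fz -2.47 w 11.3 pitch [1.7998e+02 3.0000e-02 7.4400e+00]
```

View pics/side11.png

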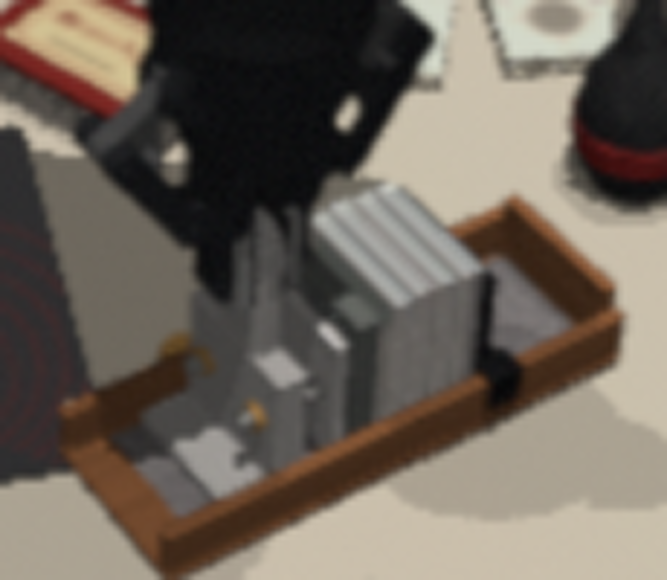

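```bash
python3 -m pendant '[{"dx":1,"dy":0,"dz":0,"ax":0,"ay":0,"az":0.4,"claw":10},{"dx":2,"dy":0,"dz":0.1,"ax":0,"ay":0,"az":0.4,"claw":10},{"dx":3,"dy":0,"dz":0.1,"ax":0,"ay":0,"az":0.4,"claw":10},{"dx":4,"dy":0,"dz":0.1,"ax":0,"ay":0,"az":0.4,"claw":10},{"dx":4.5,"dy":0,"dz":0.1,"ax":0,"ay":0,"az":0.4,"claw":10},{"dx":4.5,"dy":0,"dz":0.1,"ax":0,"ay":0,"az":0.4,"claw":10}]'>/dev/null; python3 u.py
for i in 1 2 3 4; do python3 -m pendant '[{"dx":0.5,"dy":0,"dz":0,"ax":0,"ay":0,"az":0,"claw":10},{"dx":1,"dy":0,"dz":0,"ax":0,"ay":0,"az":0,"claw":10},{"dx":1,"dy":0,"dz":0,"ax":0,"ay":0,"az":0,"claw":10}]'>/dev/null; python3 u.py;done
```

```text
t 13.92 u -51.84 v -0.78 z 85.80 mm  Fu -0.95 Fv -6.14 Fz -2.01 w 11.6 pitch [1.7997e+02 2.0000e-02 7.0600e+00]
t 14.17 u -50.91 v -0.78 z 85.77 mm  Fu -0.71 Fv -5.89 Fz -1.32 w 11.1 pitch [1.7997e+02 3.0000e-02 7.0500e+00]
t 14.42 u -49.92 v -0.76 z 85.78 mm  Fu -0.84 Fv -5.34 Fz -0.99 w 11.6 pitch [1.7997e+02 3.0000e-02 7.0600e+00]
t 14.67 u -48.93 v -0.76 z 85.78 mm  Fu -1.17 Fv -5.07 Fz -1.01 w 11.5 pitch [1.7998e+02 3.0000e-02 7.0500e+00]
t 14.92 u -47.98 v -0.78 z 85.79 mm  Fu -1.02 Fv -4.26 Fz -1.04 w 11.9 pitch [1.7997e+02 3.0000e-02 7.0600e+00]
```

```bash
for i in 1 2 3 4 5 6 7 8; do python3 -m pendant '[{"dx":0.5,"dy":0,"dz":0,"ax":0,"ay":0,"az":0,"claw":10},{"dx":0.5,"dy":0,"dz":0,"ax":0,"ay":0,"az":0,"claw":10},{"dx":0.5,"dy":0,"dz":0,"ax":0,"ay":0,"az":0,"claw":10}]'>/dev/null; python3 u.py;done
```

```text
t 15.17 u -47.54 v -0.74 z 85.79 mm  Fu -0.29 Fv -4.91 Fz -0.73 w 11.5 pitch [1.7998e+02 3.0000e-02 7.0500e+00]
t 15.42 u -47.10 v -0.77 z 85.76 mm  Fu -1.22 Fv -5.93 Fz -1.20 w 11.7 pitch [1.7998e+02 4.0000e-02 7.0500e+00]
t 15.67 u -46.61 v -0.76 z 85.79 mm  Fu -0.75 Fv -6.17 Fz -0.64 w 11.8 pitch [1.7998e+02 4.0000e-02 7.0500e+00]
t 15.92 u -46.13 v -0.77 z 85.78 mm  Fu -1.76 Fv -5.85 Fz -0.71 w 11.9 pitch [1.7998e+02 4.0000e-02 7.0400e+00]
t 16.17 u -45.69 v -0.77 z 85.77 mm  Fu -2.01 Fv -5.82 Fz -0.78 w 11.1 pitch [1.7998e+02 5.0000e-02 7.0500e+00]
t 16.42 u -45.21 v -0.77 z 85.78 mm  Fu -2.36 Fv -5.57 Fz 0.03 w 11.1 pitch [1.7998e+02 5.0000e-02 7.0500e+00]
t 16.67 u -44.77 v -0.76 z 85.77 mm  Fu -3.22 Fv -5.92 Fz 0.66 w 11.3 pitch [1.7998e+02 6.0000e-02 7.0400e+00]
t 16.92 u -44.33 v -0.77 z 85.78 mm  Fu -3.45 Fv -6.30 Fz 0.30 w 11.2 pitch [1.7998e+02 6.0000e-02 7.0400e+00]
```

```bash
for i in 1 2 3 4 ; do python3 -m pendant '[{"dx":0.4,"dy":0,"dz":0,"ax":0,"ay":0,"az":0,"claw":10},{"dx":0.4,"dy":0,"dz":0,"ax":0,"ay":0,"az":0,"claw":10},{"dx":0.4,"dy":0,"dz":0,"ax":0,"ay":0,"az":0,"claw":10},{"dx":0.4,"dy":0,"dz":0,"ax":0,"ay":0,"az":0,"claw":10}]'>/dev/null; python3 u.py;done
```

```text
t 17.25 u -44.03 v -0.79 z 85.75 mm  Fu -3.59 Fv -6.32 Fz 0.55 w 11.5 pitch [1.7998e+02 7.0000e-02 7.0400e+00]
t 17.58 u -43.67 v -0.77 z 85.77 mm  Fu -3.61 Fv -5.97 Fz 1.88 w 11.8 pitch [1.7998e+02 7.0000e-02 7.0400e+00]
t 17.92 u -43.32 v -0.75 z 85.79 mm  Fu -4.47 Fv -5.16 Fz 2.04 w 11.7 pitch [1.7999e+02 8.0000e-02 7.0400e+00]
t 18.25 u -42.95 v -0.77 z 85.77 mm  Fu -5.60 Fv -6.08 Fz 1.55 w 11.6 pitch [1.7999e+02 8.0000e-02 7.0400e+00]
```

```bash
python3 -m pendant '[{"dx":0,"dy":0.3,"dz":0,"ax":0,"ay":0,"az":0,"claw":10},{"dx":0,"dy":0.3,"dz":0,"ax":0,"ay":0,"az":0,"claw":10},{"dx":0,"dy":0.3,"dz":0,"ax":0,"ay":0,"az":0,"claw":10}]'>/dev/null; python3 u.py
python3 - <<'E'
from h import *
th=np.radians(6.9);F=[]
for i in range(14):
    S=Cam("side");o=observe();F.append([*o["force"],*o["position"]*1e3])
F=np.array(F);print(F.mean(0).round(2),F.std(0).round(2),"Fu",(F[:,0]*np.cos(th)+F[:,1]*np.sin(th)).mean())
cv2.imwrite("pics/side12.png",cv2.resize(S.im[260:330,320:400],None,fx=8,fy=8,interpolation=cv2.INTER_CUBIC))
E
```

```text
t 18.5 u -42.99 v -0.77 z 85.76 mm  Fu -4.22 Fv -3.14 Fz 3.31 w 11.5 pitch [-1.7999e+02  9.0000e-02  7.0500e+00]
[  -4.48   -4.27    2.91  531.41 -145.75   85.77] [0.35 0.37 0.32 0.01 0.02 0.01] Fu -4.96441750649078
```

View pics/side12.png

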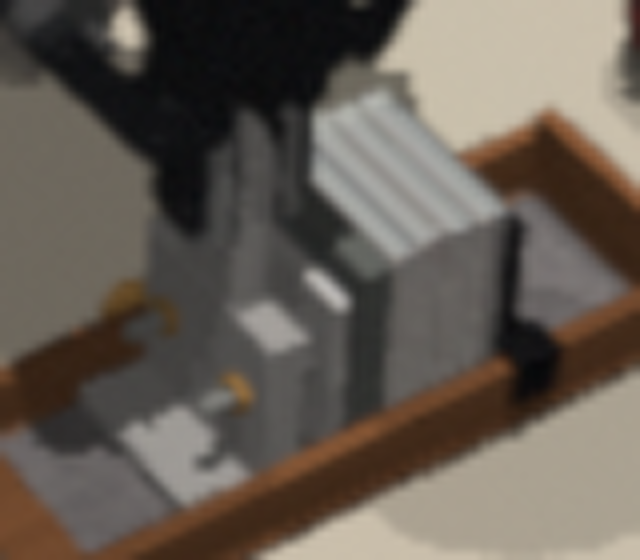

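The close-up shows four slabs, one upright spacer and the pad in contact (pad edge at (330,290), spacer at (365,320)), with the end stop in place. Before handing in I'll check the rest of the scene.

```bash
python3 - <<'E'
from h import *
a=cv2.imread("pics/side0.png");S=Cam("side");cv2.imwrite("pics/side13.png",S.im[120:480,120:620])
E
python3 u.py
```

```text
t 19.25 u -42.98 v -0.78 z 85.78 mm  Fu -5.16 Fv -3.96 Fz 2.76 w 11.4 pitch [-1.7999e+02  9.0000e-02  7.0500e+00]
```

View pics/side13.png

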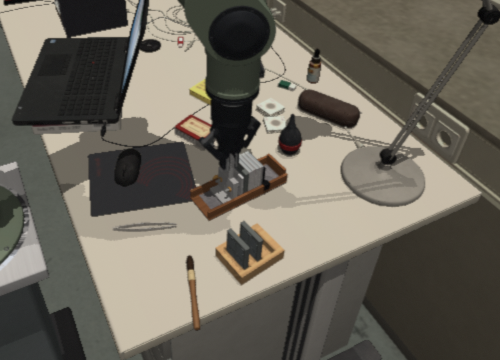

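Two spares remain in the stand at (237,248) and (252,240). The tin, blower and brush look undisturbed, and the gripper is holding the tab.

```bash
python3 -c "from workcell import job_done; print(job_done())"; python3 u.py
```

```text
the job is handed in; nothing more can be done
None
the job is handed in; nothing more can be done
```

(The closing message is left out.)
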